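# Pack two wire spools with a separator

### The job

Pack away two of the wire spools from the four-spindle rack: slide the widest spool up off its spindle and set it flat in the middle of the tray, lay the plywood separator from the soldering block flat and centred on top of it inside the tray, then slide the narrowest spool off its spindle and set it upright on the middle of the separator. Set everything down without dropping it, and leave the two middle-sized spools on their spindles and the bottle and the jar standing where they are.

Things in the scene. Friction and masses are not known exactly. Their poses are not given: they have to be found in the camera images.
- rack: Fixed spool rack: wooden base 150 x 150 mm, 15 mm thick, with four upright steel spindles 10 mm thick that rise 70 mm above the base, at (+-36, +-36) mm in its own x, y. Every spindle holds one spool; which is where varies. Origin: centre of the base's underside, on the bench; z up
- wide_spool: The widest spool: a flanged wire spool, grey flanges and a copper winding, 60 mm in diameter, 26 mm tall, with a 16 mm through bore. At the start it stands flat on the rack base with one spindle through its bore. Origin: centre of its underside; z up its axis
- narrow_spool: The narrowest spool: a flanged wire spool, grey flanges and a copper winding, 40 mm in diameter, 26 mm tall, with a 16 mm through bore. At the start it stands flat on the rack base with one spindle through its bore. Origin: centre of its underside; z up its axis
- middle_spool_1: One of two spools of middle size (stays): a flanged wire spool, grey flanges and a copper winding, 50 mm in diameter, 26 mm tall, with a 16 mm through bore. At the start it stands flat on the rack base with one spindle through its bore. Origin: centre of its underside; z up its axis
- middle_spool_2: The other spool of middle size (stays): a flanged wire spool, grey flanges and a copper winding, 50 mm in diameter, 26 mm tall, with a 16 mm through bore. At the start it stands flat on the rack base with one spindle through its bore. Origin: centre of its underside; z up its axis
- tray: Fixed open wooden tray, outside 152 (x) x 98 (y) x 42 mm (z), walls and floor 6 mm thick, so inside 140 x 86 mm and 36 mm deep. Origin: centre of its underside, on the bench; x along its length
- tray_in (a point): Centre of the tray's inner floor, 6 mm above the bench; axes as the tray's
- block: Fixed grey soldering block 110 (x) x 40 (y) x 45 mm (z). Origin: centre of its underside, on the bench
- separator: Plywood separator sheet 76 (x) x 68 (y) x 6 mm (z), at the start lying flat on the soldering block, overhanging both its long sides by about 14 mm, its x along the block's x. Origin: centre of its underside
- bottle: White plastic bottle (bystander), 40 mm in diameter, 130 mm tall, standing on the bench. Origin: centre of its underside
- jar: Green glass jar with brushes (bystander), 68 mm in diameter, 100 mm tall, brushes up to 170 mm. Origin: centre of its underside
Things that resemble listed ones, but are neither listed nor needed, are in the scene too. Several things have the shape of the separator; the one meant has the colours described above.

How it is judged:
On the way, in this order (a step that is already met when the one before it is completed fails the run):
1. the widest spool stands flat on the tray floor, released (horizontal distance between wide_spool and tray_in below 0.025 m and z of wide_spool in the frame of tray below 0.0095 m and angle between wide_spool's own z axis and vertical below 0.08 rad and contact force between the fingers and wide_spool below 0.1 N and linear speed of wide_spool below 0.03 m/s), for 0.2 s.
2. the separator lies flat on the widest spool, released (horizontal distance between wide_spool and tray_in below 0.025 m and z of wide_spool in the frame of tray below 0.0095 m and angle between each of wide_spool, separator's own z axis and vertical below 0.08 rad and horizontal distance between separator and wide_spool below 0.015 m and z of separator in the frame of wide_spool between 0.023 and 0.0295 m and contact force between the fingers and separator below 0.1 N and linear speed of separator below 0.03 m/s), for 0.2 s.
3. the narrowest spool stands on the separator, released (horizontal distance between wide_spool and tray_in below 0.025 m and z of wide_spool in the frame of tray below 0.0095 m and angle between each of wide_spool, separator, narrow_spool's own z axis and vertical below 0.08 rad and horizontal distance between separator and wide_spool below 0.015 m and z of separator in the frame of wide_spool between 0.023 and 0.0295 m and horizontal distance between narrow_spool and separator below 0.015 m and z of narrow_spool in the frame of separator between 0.003 and 0.0095 m and contact force between the fingers and narrow_spool below 0.1 N and linear speed of narrow_spool below 0.03 m/s), for 0.2 s.
At the end, for the whole second after the job is handed in: The widest spool stands flat on the tray floor within 25 mm of its centre, the separator lies flat on it within 15 mm of its axis, the narrowest spool stands upright on the separator within 15 mm of its centre, all released and at rest; both middle-sized spools are still on their spindles (all of step 3 and contact force between the fingers and wide_spool below 0.1 N and linear speed of each of wide_spool, separator below 0.03 m/s and contact force between the fingers and separator below 0.1 N and distance of each of middle_spool_1, middle_spool_2 from where it was at the start of the episode below 0.02 m and z of each of middle_spool_1, middle_spool_2 in the frame of rack below 0.025 m); the robot touches nothing.
It fails at once if a middle-sized spool is pulled up its spindle (10 mm) or off it (z of any of middle_spool_1, middle_spool_2 in the frame of rack above 0.025 m).
It fails at once if the bottle or the jar is pushed more than 20 mm or tipped (distance of any of bottle, jar from where it was at the start of the episode above 0.02 m or angle between any of bottle, jar's own z axis and vertical above 0.3 rad).
It fails at once if a spool or the separator is dropped (falls faster than 0.6 m/s out of the fingers, about 18 mm) ((linear speed of wide_spool above 0.6 m/s and contact force between the fingers and wide_spool below 0.05 N) or (linear speed of narrow_spool above 0.6 m/s and contact force between the fingers and narrow_spool below 0.05 N) or (linear speed of separator above 0.6 m/s and contact force between the fingers and separator below 0.05 N)).
It also fails if it takes over 70 s, if anything falls off the work surface, if the arm or the gripper's body presses on something with over 40 N, if the wrist force passes 120 N, or if a joint passes its speed limit or range.

### The arm

A 6-joint arm with a two-finger parallel gripper is mounted at the origin on the work surface. World frame = base frame: x ahead of the robot, y to its left, z up, the work surface at z = 0. Lengths are in m, angles in rad, forces in N, time in s.
With the tool pointing down it reaches from about 0.325 to 0.85 m from the base axis. Payload 4.4 kg.
Tool frame: the origin (TCP) lies midway between the tips of the shut fingers; the grasp point (between the pads) lies 19 mm behind it; x points along the fingers, y is the direction in which the jaws open and shut, and the axes are right-handed (so a half turn about x gives the same grasp; the last joint's range is limited). The gripper opens to 94 mm and grips with 3 to 60 N. Pads are 16 mm wide; open, the fingers measure 119 mm over their backs; the gripper's body (75 mm by 177 mm) begins 78 mm behind the grasp point.
Start: joints at [-0.15, 0.207, 1.542, -0, 1.393, -0.15], TCP at [0.575, -0, 0.205] pointing down, gripper open.
Joint ranges: [-2.73, 2.73], [-0.86, 2.22], [0.23, 2.46], [-1.11, 4.25], [0.08, 2.63], [-2.82, 2.82]. Speed limits (rad/s): [2.79, 2.79, 3.14, 3.14, 3.14, 3.14].

### API

Orientations are given as a 3x3 rotation matrix whose columns are the frame's x, y, z axes.
In Python, from plant import env gives the robot as it stands.
- The arm moves only by the tool send_rows, never from a script. Its argument "plan" is a list of rows, each a list of 3 entries, a list of its own where there are three numbers: the closure, from 0 (fully open) to 1 (shut), then the shift along the tool's x, y, z in m, then the turn, a rotation vector about the tool's x, y, z in rad. In form: [[fingers, [tx, ty, tz], [rx, ry, rz]], ...]. A call has exactly 5 rows; each row is the pose to reach, as a shift and turn from the pose commanded when the call began, along the tool's axes at that moment; what a row does not reach only later rows make up. A row lasts 1/12 s, in which the tool goes at most 41.7 mm and 7.16 degrees, less where a joint would pass 70% of its speed; a pose out of reach is approached as far as the arm can. A call with a gripper value outside its range is refused whole. The fingers move at their own pace and stop on an object; the grip force is fixed at half the most. Time passes only in rows, so rows that repeat a pose let the fingers close, or fill a call up. It gives the time, the measured TCP pose, the force and the opening at its end, in the units of the state.
- env.observe(): the state, without advancing time (a new reading comes with each control period).
- env.get_image(name): name is "scene" or "side" or "wrist"; returns the picture (384x512x3 uint8, red, green, blue); there is no depth.
- env.camera_params(name): a dict with "fx", "fy", "cx", "cy" (pixels), "distortion" ([k1, k2, p1, p2, k3] as OpenCV has them; the pictures are not rectified), "rvec" (rotation vector, rad) and "tvec" (3), from world to camera coordinates, as OpenCV has them. Camera axes: x right, y down, z forward; pixel columns grow to the right and rows downward; lengths in m; the calibration is good to about 2 mm. A picture is of the moment at which its call begins: read the wrist's pose just before it. camera_params takes no time and is no camera call; for the wrist camera it gives the pose at the moment of the call.
- env.sign_off(): hands the job in, once; it reports no verdict.
The state is a dict: "clock": time; "joints": joint angles; "qd": joint speeds; "joint_efforts": joint torques, N m; "tool_pos": TCP position; "orientation": TCP orientation; "wrist_force": force on the tool from outside, world axes, zero at the start; "ft_torque": the same for the moment, N m; "opening": opening from 0.0 (shut) to 1.0 (fully open).
Only numpy, scipy, OpenCV 4.12 (cv2) and the standard library are available. Lean on these libraries where they do the work, as an engineer would, in place of code of your own. Each camera call takes 0.05 s, during which the arm holds its last target. There are 200 camera calls.

## Working session

There is one attempt and no reset: what is moved stays moved. The work goes in short steps, Python scripts to look and compute and a tool call to move; the robot and the scene stay as the last step left them, time stands still between calls to the robot, and variables do not carry over. Pictures are saved under pics/ and viewed, about 8 in all and at most 12, crops included, and the job is handed in when it is done.

Besides the shell and the picture viewer there is one more tool, called after ">>>" as a command line: name --argument value ..., lists and objects as JSON in quotes. send_rows: Moves the arm, as the interface text tells. Its arguments: {"type":"object","properties":{"plan":{"type":"array","items":{"type":"array"}}},"required":["plan"]}

```bash
ls; mkdir -p pics; python3 - <<'E'
from plant import env
import cv2,numpy as np
s=env.observe();print(s)
for n in("scene","side","wrist"):
    c=env.camera_params(n);print(n,c)
    im=env.get_image(n);cv2.imwrite(f"pics/{n}0.png",im[...,::-1])
E
```

```text
pics
{'clock': 0.0, 'joints': array([-1.50501300e-01,  2.07391521e-01,  1.54291810e+00,  1.40253339e-06,
        1.39350989e+00, -1.50499009e-01]), 'qd': array([-0.00011287, -0.00107218,  0.00030403,  0.00018148, -0.0005423 ,
       -0.00113452]), 'joint_efforts': array([-8.39226868e-05, -3.70882022e+01, -2.81415099e+01,  6.96549774e-02,
        3.60915181e-02, -1.71865345e-04]), 'tool_pos': array([5.74204232e-01, 1.09091334e-04, 2.04323999e-01]), 'orientation': array([[-2.20147575e-03,  9.99997577e-01, -2.90910875e-06],
       [ 3.35245746e-04, -2.17107847e-06, -9.99999944e-01],
       [-9.99997521e-01, -2.20147660e-03, -3.35240154e-04]]), 'wrist_force': array([-0.74078743,  0.65386795, -0.11263536]), 'ft_torque': array([-0.02199241,  0.02154653,  0.03870336]), 'opening': 0.9982147598108626}
scene {'fx': 416.84888093428276, 'fy': 416.84888093428276, 'cx': 252.03208874584467, 'cy': 190.16684751670905, 'distortion': array([-0.00967628,  0.        ,  0.        ,  0.        ,  0.        ]), 'rvec': array([ 1.11389441,  2.46848904, -0.91855483]), 'tvec': array([ 0.38612692, -0.29177599,  1.3705129 ])}
side {'fx': 494.2692338657391, 'fy': 494.2692338657391, 'cx': 266.4476368038575, 'cy': 193.74397536550947, 'distortion': array([0.04202242, 0.        , 0.        , 0.        , 0.        ]), 'rvec': array([ 2.21184712, -0.64761921,  0.26603943]), 'tvec': array([-0.47476686,  0.27830432,  1.12487795])}
wrist {'fx': 271.6305877395477, 'fy': 271.6305877395477, 'cx': 255.69444213104498, 'cy': 191.7178227411585, 'distortion': array([-0.05639443,  0.        ,  0.        ,  0.        ,  0.        ]), 'rvec': array([-2.85702265e+00, -1.40259636e-03,  2.65612714e-03]), 'tvec': array([-0.5739592 , -0.0294085 ,  0.39312065])}
```

```bash
python3 - <<'E'
import cv2,numpy as np
a=cv2.imread('pics/scene0.png');b=cv2.imread('pics/side0.png')
a=cv2.resize(a,(800,600));cv2.imwrite('pics/s1.png',a);cv2.imwrite('pics/s2.png',cv2.resize(b,(800,600)))
E
```

```text
(no output)
```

View pics/s1.png

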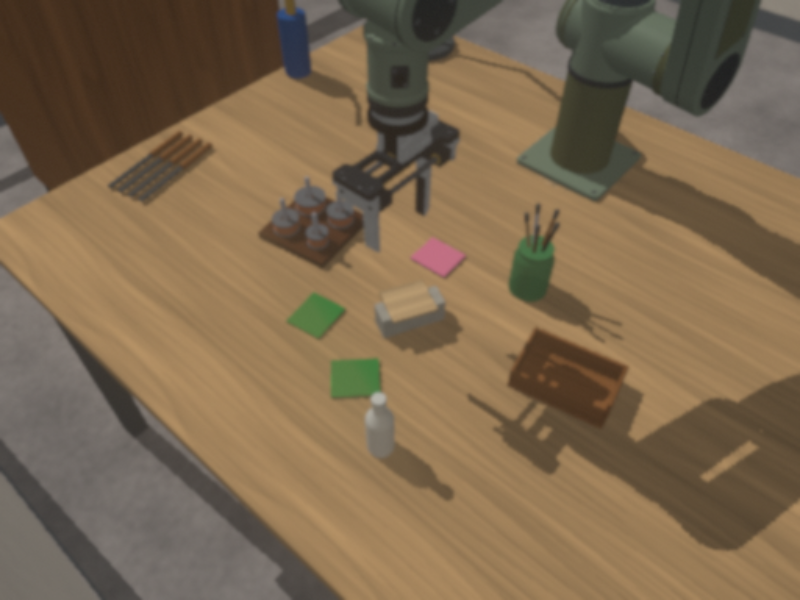

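View pics/s2.png

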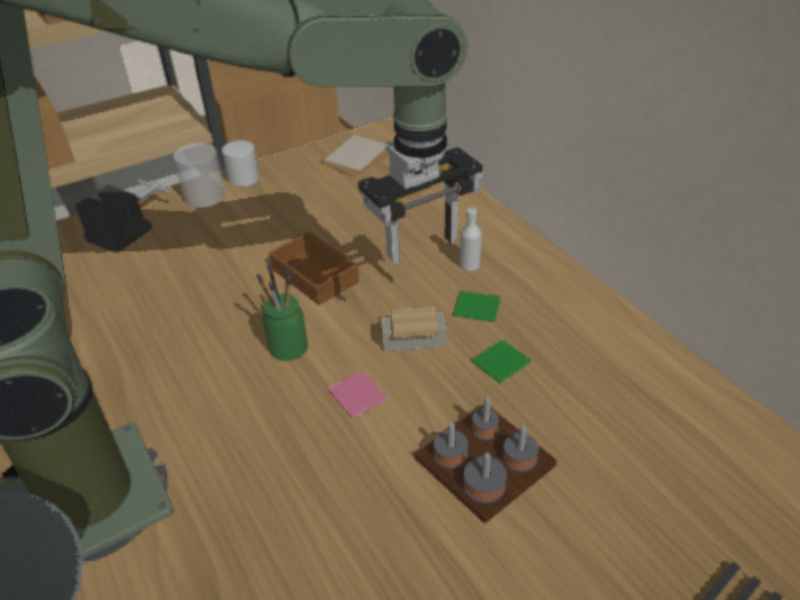

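```bash
cat > h.py <<'E'
import cv2,numpy as np
def ray(c,uv):
    K=np.array([[c['fx'],0,c['cx']],[0,c['fy'],c['cy']],[0,0,1]])
    p=cv2.undistortPoints(np.array(uv,float).reshape(-1,1,2),K,c['distortion']).reshape(-1,2)
    R=cv2.Rodrigues(c['rvec'])[0]
    return -R.T@c['tvec'], np.c_[p,np.ones(len(p))]@R
def plane(c,uv,z):
    o,d=ray(c,uv); return (o+d*((z-o[2])/d[:,2])[:,None])
def proj(c,P):
    K=np.array([[c['fx'],0,c['cx']],[0,c['fy'],c['cy']],[0,0,1]])
    return cv2.projectPoints(np.array(P,float).reshape(-1,1,3),c['rvec'],np.array(c['tvec']),K,c['distortion'])[0].reshape(-1,2)
E
python3 - <<'E'
from h import *
from plant import env
np.set_printoptions(precision=4,suppress=True)
c=env.camera_params('side');f=.64
def q(n,pts,z,c=c): print(n,plane(c,np.array(pts)*f,z)[:,:2].tolist())
np.set_printoptions(precision=4)
def q(n,pts,z,c=c): print(n,np.round(plane(c,np.array(pts)*f,z)[:,:2],4).tolist())
q('tips side',[(451,426),(487,457),(522,430),(488,401)],.085)
q('rack corners L,bottom,R',[(416,461),(485,513),(556,461)],.015)
q('spool tops',[(451,441),(485,470),(521,444),(486,417)],.041)
q('tray rim corners',[(271,259),(320,290),(357,264),(309,235)],.042)
q('sep top corners',[(391,311),(435,307),(440,331),(391,337)],.051)
q('bottle base,jar base',[(471,262),(287,345)],.0)
s=env.camera_params('scene')
q('sc tips',[(286,205),(308,181),(341,196),(315,214)],.085,s)
q('sc tray rim',[(537,330),(627,371),(606,418),(510,375)],.042,s)
q('sc sep',[(378,297),(434,285),(445,305),(389,320)],.051,s)
q('sc bottle,jar',[(380,450),(531,290)],0,s)
E
```

```text
tips side [[0.4707, -0.2393], [0.4815, -0.3109], [0.5504, -0.2996], [0.5422, -0.2299]]
rack corners L,bottom,R [[0.4236, -0.218], [0.4569, -0.3444], [0.5957, -0.3294]]
spool tops [[0.4757, -0.2325], [0.4871, -0.3012], [0.558, -0.2924], [0.5454, -0.2235]]
tray rim corners [[0.4328, 0.3134], [0.4693, 0.1802], [0.5616, 0.2096], [0.5271, 0.3428]]
sep top corners [[0.5426, 0.0517], [0.6118, 0.0186], [0.5856, -0.0368], [0.5094, -0.0041]]
bottle base,jar base [[0.7747, 0.1394], [0.3727, 0.1255]]
sc tips [[0.5621, -0.2721], [0.4907, -0.2909], [0.4807, -0.2158], [0.5447, -0.2163]]
sc tray rim [[0.4724, 0.2029], [0.449, 0.3467], [0.5405, 0.3634], [0.57, 0.2198]]
sc sep [[0.5921, -0.0252], [0.5121, 0.0265], [0.5337, 0.0669], [0.6159, 0.02]]
sc bottle,jar [[0.7723, 0.1419], [0.3732, 0.1333]]
```

>>> send_rows --plan '[[0,[0,-0.06,0.265],[0,0,0]],[0,[0,-0.06,0.265],[0,0,0]],[0,[0,-0.06,0.265],[0,0,0]],[0,[0,-0.06,0.265],[0,0,0]],[0,[0,-0.06,0.265],[0,0,0]]]'

```text
clock: 0.57
tool_pos: [0.5281, -0.2046, 0.2051]
orientation: [[-0.0, 1.0, 0.001], [0.0, 0.001, -1.0], [-1.0, -0.0, -0.0]]
wrist_force: [0.9, -0.0, -0.2]
opening: 1.002
```

>>> send_rows --plan '[[0,[0,0,0.07],[0,0,0]],[0,[0,0,0.07],[0,0,0]],[0,[0,0,0.07],[0,0,0]],[0,[0,0,0.07],[0,0,0]],[0,[0,0,0.07],[0,0,0]]]'

```text
clock: 0.98
tool_pos: [0.5287, -0.2724, 0.2049]
orientation: [[-0.001, 1.0, -0.0], [0.001, -0.0, -1.0], [-1.0, -0.001, -0.001]]
wrist_force: [0.5, 0.3, 0.1]
opening: 1.0
```

```bash
python3 - <<'E'
from h import *
from plant import env
import pickle
c=env.camera_params('wrist');im=env.get_image('wrist')
pickle.dump((c,im),open('w1.pkl','wb'))
cv2.imwrite('pics/w1.png',cv2.resize(im[...,::-1],None,fx=1.5625,fy=1.5625,interpolation=cv2.INTER_CUBIC))
E
```

```text
(no output)
```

View pics/w1.png

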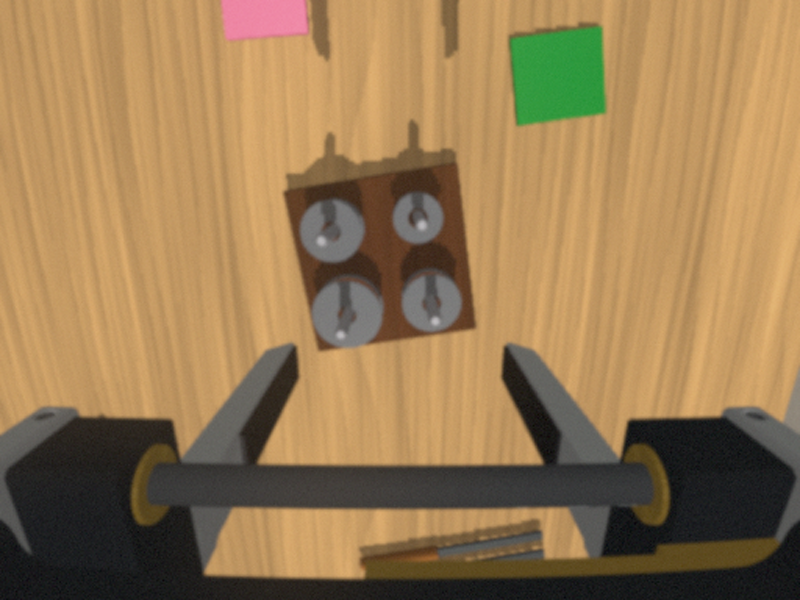

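```bash
cat >> h.py <<'E'
def spools(c,im,zt,seeds,rmax=45):
    """grey disc near each seed pixel: rim contour cast to plane zt, circle by minEnclosing of hull"""
    hsv=cv2.cvtColor(im,cv2.COLOR_RGB2HSV); m=((hsv[...,1]<70)&(hsv[...,2]>75)).astype(np.uint8)*255
    m=cv2.morphologyEx(m,cv2.MORPH_CLOSE,np.ones((9,9)))
    m=cv2.morphologyEx(m,cv2.MORPH_OPEN,np.ones((5,5)))
    out=[]
    for s in seeds:
        k=[a for a in cv2.findContours(m,cv2.RETR_EXTERNAL,cv2.CHAIN_APPROX_NONE)[0] if cv2.pointPolygonTest(a,tuple(map(float,s)),True)>-8]
        if not k: out.append(None);continue
        a=max(k,key=cv2.contourArea)
        P=plane(c,a.reshape(-1,2),zt)[:,:2]
        A=np.c_[2*P,np.ones(len(P))];x=np.linalg.lstsq(A,(P**2).sum(1),rcond=None)[0]
        r=np.sqrt(x[2]+x[:2]@x[:2]);out.append((x[:2].round(4),r.round(4)))
    return m,out
E
python3 - <<'E'
from h import *
import pickle
c,im=pickle.load(open('w1.pkl','rb'))
f=.64
m,o=spools(c,im,.041,[(332*f,245*f),(418*f,230*f),(347*f,325*f),(432*f,310*f)])
for a in o:print(a)
tips=plane(c,np.array([(321,241),(422,225),(341,335),(435,321)])*f,.085)[:,:2];print('tips',tips.round(4).tolist(),tips.mean(0))
cor=plane(c,np.array([(287,191),(456,163),(475,327),(320,349)])*f,.015)[:,:2];print(cor.round(4).tolist(),cor.mean(0))
d=tips[1]-tips[0],tips[3]-tips[2],tips[0]-tips[2],tips[1]-tips[3];print([ (np.linalg.norm(v).round(4),np.degrees(np.arctan2(v[1],v[0])).round(1)) for v in d])
cv2.imwrite('pics/m.png',m)
E
```

```text
(array([ 0.4735, -0.2324]), np.float64(0.0257))
(array([ 0.5427, -0.2218]), np.float64(0.0202))
(array([ 0.4839, -0.3015]), np.float64(0.0309))
(array([ 0.5548, -0.2915]), np.float64(0.0259))
tips [[0.4729, -0.2343], [0.5444, -0.223], [0.4845, -0.3055], [0.5552, -0.2942]] [ 0.51424369 -0.26424365]
[[0.4328, -0.2017], [0.5757, -0.1791], [0.5986, -0.3244], [0.4537, -0.3465]] [ 0.51520221 -0.26291939]
[(np.float64(0.0724), np.float64(8.9)), (np.float64(0.0716), np.float64(9.0)), (np.float64(0.0721), np.float64(99.2)), (np.float64(0.072), np.float64(98.6))]
```

Widest spool = (347,313) (fit radius 30.9 mm), narrowest = (418,218) (20.2 mm), and the two middle ones are at (332,231) and (432,301) (~25.8 mm). The rack is at about (0.5145, -0.263) with 9° yaw. I'll grip the wide spool along the rack diagonal (54°), clear of its neighbours.

>>> send_rows --plan '[[0,[0,-0.044,0.032],[-0.12,0,0]],[0,[0,-0.044,0.032],[-0.24,0,0]],[0,[0,-0.044,0.032],[-0.36,0,0]],[0,[0,-0.044,0.032],[-0.48,0,0]],[0,[0,-0.044,0.032],[-0.6,0,0]]]'

```text
clock: 1.45
tool_pos: [0.4851, -0.3035, 0.2055]
orientation: [[0.0, 0.821, 0.571], [0.0, 0.571, -0.821], [-1.0, 0.0, -0.0]]
wrist_force: [1.0, 0.6, -0.7]
opening: 1.001
```

>>> send_rows --plan '[[0,[0.0,0,0],[-0.12,0,0]],[0,[0,0,0],[-0.24,0,0]],[0,[0.03,0,0],[-0.342,0,0]],[0,[0.06,0,0],[-0.342,0,0]],[0,[0.09,0,0],[-0.342,0,0]]]'

```text
clock: 1.87
tool_pos: [0.4861, -0.3036, 0.1155]
orientation: [[0.002, 0.586, 0.811], [-0.001, 0.811, -0.586], [-1.0, 0.0, 0.002]]
wrist_force: [-0.1, 0.2, -0.8]
opening: 1.0
```

>>> send_rows --plan '[[0,[0,0,0],[0,0,0]],[0,[0,0,0],[0,0,0]],[0,[0,0,0],[0,0,0]],[0,[0,0,0],[0,0,0]],[0,[0,0,0],[0,0,0]]]'

```text
clock: 2.28
tool_pos: [0.4866, -0.3061, 0.118]
orientation: [[0.004, 0.588, 0.809], [-0.003, 0.809, -0.588], [-1.0, -0.0, 0.005]]
wrist_force: [0.1, 0.7, -0.4]
opening: 1.0
```

```bash
python3 - <<'E'
from h import *
from plant import env
s=env.observe();print(s['tool_pos'],s['orientation'].round(4).tolist(),s['joints'].round(2))
c=env.camera_params('wrist');im=env.get_image('wrist')
cv2.imwrite('pics/w2.png',im[...,::-1])
print(proj(c,[[.4845,-.304,.085],[.4845,-.304,.041],[.5445,-.222,.085]]))
E
```

```text
[ 0.48658158 -0.30613756  0.11803822] [[0.0035, 0.5878, 0.809], [-0.003, 0.809, -0.5878], [-1.0, -0.0004, 0.0046]] [-0.71  0.29  1.63  0.    1.22 -1.65]
[[255.78380415 211.05867243]
 [255.81925637 195.35485474]
 [376.11430474 211.3472486 ]]
```

View pics/w2.png

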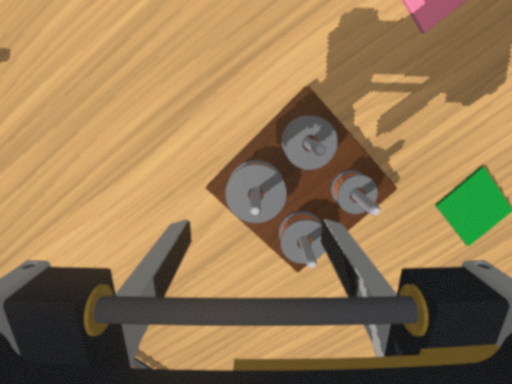

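The predicted wide spindle tip (255.8,211) matches the picture (255,211), and the fingers straddle the spool. Descending.

>>> send_rows --plan '[[0,[0.02,0,-0.003],[0,0,0]],[0,[0.045,0,-0.003],[0,0,0]],[0,[0.07,0,-0.003],[0,0,0]],[0,[0.09,0,-0.003],[0,0,0]],[0,[0.098,0,-0.003],[0,0,0]]]'

```text
clock: 2.75
tool_pos: [0.4812, -0.3024, 0.0154]
orientation: [[-0.003, 0.588, 0.809], [0.002, 0.809, -0.588], [-1.0, 0.0, -0.004]]
wrist_force: [-0.0, -0.6, 0.2]
opening: 1.003
```

>>> send_rows --plan '[[0,[0,0,0],[0,0,0]],[0.1,[0,0,0],[0,0,0]],[0.2,[0,0,0],[0,0,0]],[0.3,[0,0,0],[0,0,0]],[0.4,[0,0,0],[0,0,0]]]'

```text
clock: 3.17
tool_pos: [0.4833, -0.3041, 0.0186]
orientation: [[0.002, 0.588, 0.809], [-0.001, 0.809, -0.588], [-1.0, -0.0, 0.002]]
wrist_force: [0.5, -0.2, 0.4]
opening: 0.751
```

>>> send_rows --plan '[[0.6,[0,0,0],[0,0,0]],[0.8,[0,0,0],[0,0,0]],[1,[0,0,0],[0,0,0]],[1,[0,0,0],[0,0,0]],[1,[0,0,0],[0,0,0]]]'

```text
clock: 3.58
tool_pos: [0.4828, -0.3037, 0.0179]
orientation: [[0.0, 0.588, 0.809], [-0.0, 0.809, -0.588], [-1.0, -0.0, 0.001]]
wrist_force: [-0.5, 0.2, 3.6]
opening: 0.619
```

>>> send_rows --plan '[[1,[0,0,0],[0,0,0]],[1,[-0.006,0,0],[0,0,0]],[1,[-0.015,0,0],[0,0,0]],[1,[-0.03,0,0],[0,0,0]],[1,[-0.045,0,0],[0,0,0]]]'

```text
clock: 4.0
tool_pos: [0.4818, -0.3028, 0.0623]
orientation: [[-0.002, 0.588, 0.809], [0.002, 0.809, -0.588], [-1.0, 0.0, -0.002]]
wrist_force: [-0.3, -0.4, -1.1]
opening: 0.621
```

>>> send_rows --plan '[[1,[-0.015,0,0],[0,0,0]],[1,[-0.03,0,0],[0,0,0]],[1,[-0.045,0,0],[0,0,0]],[1,[-0.065,0,0],[0,0,0]],[1,[-0.085,0,0],[0,0,0]]]'

```text
clock: 4.42
tool_pos: [0.4818, -0.3027, 0.1478]
orientation: [[-0.002, 0.588, 0.809], [0.001, 0.809, -0.588], [-1.0, 0.0, -0.002]]
wrist_force: [-0.1, -0.1, -2.6]
opening: 0.615
```

>>> send_rows --plan '[[1,[-0.025,0,0],[0,0,0]],[1,[-0.05,0,0],[0,0,0]],[1,[-0.07,0,0],[0,0,0]],[1,[-0.08,0,0],[0,0,0]],[1,[-0.08,0,0],[0,0,0]]]'

```text
clock: 4.83
tool_pos: [0.4838, -0.3045, 0.2306]
orientation: [[0.004, 0.588, 0.809], [-0.004, 0.809, -0.588], [-1.0, -0.001, 0.006]]
wrist_force: [-0.1, -0.0, -2.0]
opening: 0.623
```

>>> send_rows --plan '[[1,[-0.01,0.016,-0.011],[0,0,0]],[1,[-0.02,0.045,-0.031],[0,0,0]],[1,[-0.02,0.076,-0.052],[0,0,0]],[1,[-0.02,0.107,-0.073],[0,0,0]],[1,[-0.02,0.138,-0.094],[0,0,0]]]'

```text
clock: 5.25
tool_pos: [0.4864, -0.1346, 0.2454]
orientation: [[-0.003, 0.589, 0.808], [0.002, 0.808, -0.589], [-1.0, -0.0, -0.003]]
wrist_force: [0.5, 0.5, -2.8]
opening: 0.618
```

>>> send_rows --plan '[[1,[0,0.032,-0.022],[0,0,0]],[1,[0,0.064,-0.044],[0,0,0]],[1,[0,0.096,-0.066],[0,0,0]],[1,[0,0.128,-0.088],[0,0,0]],[1,[0,0.16,-0.11],[0,0,0]]]'

```text
clock: 5.67
tool_pos: [0.4912, 0.0595, 0.2454]
orientation: [[-0.003, 0.588, 0.809], [0.0, 0.809, -0.588], [-1.0, -0.002, -0.003]]
wrist_force: [0.2, 0.1, -2.9]
opening: 0.621
```

>>> send_rows --plan '[[1,[0,0.032,-0.022],[0,0,0]],[1,[0,0.064,-0.044],[0,0,0]],[1,[0,0.096,-0.066],[0,0,0]],[1,[0,0.128,-0.088],[0,0,0]],[1,[0,0.15,-0.103],[0,0,0]]]'

```text
clock: 6.08
tool_pos: [0.4959, 0.2424, 0.2451]
orientation: [[-0.004, 0.586, 0.81], [0.0, 0.81, -0.586], [-1.0, -0.002, -0.003]]
wrist_force: [0.6, 0.1, -2.5]
opening: 0.62
```

>>> send_rows --plan '[[1,[0,0.02,-0.014],[-0.05,0,0]],[1,[0,0.027,-0.017],[-0.15,0,0]],[1,[0,0.027,-0.017],[-0.25,0,0]],[1,[0,0.027,-0.017],[-0.35,0,0]],[1,[0,0.027,-0.017],[-0.45,0,0]]]'

```text
clock: 6.5
tool_pos: [0.4985, 0.2713, 0.2448]
orientation: [[-0.004, 0.172, 0.985], [-0.002, 0.985, -0.172], [-1.0, -0.002, -0.004]]
wrist_force: [0.3, 1.0, -1.4]
opening: 0.617
```

>>> send_rows --plan '[[1,[0,0,0],[-0.1,0,0]],[1,[0,0,0],[-0.2,0,0]],[1,[0,0,0],[-0.3,0,0]],[1,[0,0,0],[-0.38,0,0]],[1,[0,0,0],[-0.388,0,0]]]'

```text
clock: 6.92
tool_pos: [0.4987, 0.2708, 0.245]
orientation: [[-0.004, -0.209, 0.978], [-0.001, 0.978, 0.209], [-1.0, -0.001, -0.004]]
wrist_force: [0.4, -0.2, -2.4]
opening: 0.619
```

```bash
python3 - <<'E'
from h import *
from plant import env
import pickle
s=env.observe();print(s['tool_pos'],s['orientation'].round(4).tolist(),s['joints'].round(2))
c=env.camera_params('wrist');im=env.get_image('wrist')
pickle.dump((c,im),open('w3.pkl','wb'))
cv2.imwrite('pics/w3.png',cv2.resize(im[...,::-1],None,fx=1.5625,fy=1.5625,interpolation=cv2.INTER_CUBIC))
E
```

```text
[0.49866103 0.27080306 0.24501944] [[-0.004, -0.2092, 0.9779], [-0.0015, 0.9779, 0.2092], [-1.0, -0.0006, -0.0042]] [ 0.35  0.17  1.51 -0.    1.47 -1.44]
```

View pics/w3.png

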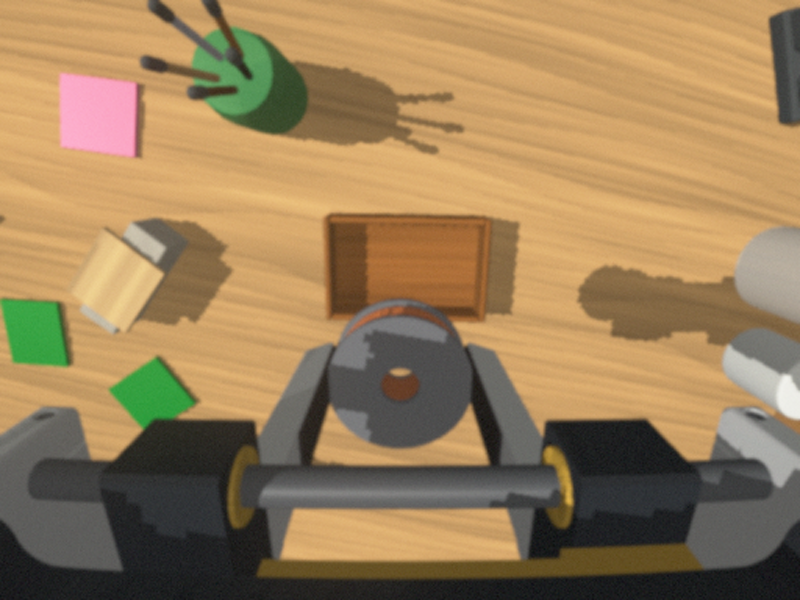

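```bash
python3 - <<'E'
from h import *
import pickle
np.set_printoptions(precision=4,suppress=True)
c,im=pickle.load(open('w3.pkl','rb'));f=.64
def an(n,px,z):
    P=plane(c,np.array(px)*f,z)[:,:2]; d=np.roll(P,-1,0)-P
    print(n,P.tolist(),P.mean(0),[(np.hypot(*v).round(4),np.degrees(np.arctan2(v[1],v[0])).round(1)) for v in d])
an('tray',[(326,214),(491,217),(488,321),(328,319)],.042)
an('sep',[(107,229),(164,271),(122,331),(72,293)],.051)
hsv=cv2.cvtColor(im,cv2.COLOR_RGB2HSV)
print([hsv[int(y*f),int(x*f)] for x,y in [(120,275),(420,255),(345,250),(550,200)]])
# separator mask: low-sat bright plywood vs bench
m=np.zeros(im.shape[:2],np.uint8);
for x,y in [(120,275),(30,330)]: pass
g=cv2.floodFill(im.copy(),np.zeros((386,514),np.uint8),(int(118*f),int(280*f)),(255,0,0),(7,)*3,(7,)*3,4|cv2.FLOODFILL_FIXED_RANGE*0)
mm=(g[1]==np.array([255,0,0])).all(-1).astype(np.uint8)*255
mm=cv2.morphologyEx(mm,cv2.MORPH_OPEN,np.ones((3,3)))
k=max(cv2.findContours(mm,0,1)[0],key=cv2.contourArea);print(cv2.contourArea(k))
P=(plane(c,k.reshape(-1,2),.051)[:,:2]*1000).astype(np.float32);print(cv2.minAreaRect(P))
E
```

```text
tray [[0.4632653737894113, 0.19637735350265778], [0.43483865257665505, 0.34098061246151873], [0.5301616624522054, 0.36431047262145716], [0.5603281241874202, 0.2144870434757826]] [0.4971 0.279 ] [(np.float64(0.1474), np.float64(101.1)), (np.float64(0.0981), np.float64(13.8)), (np.float64(0.1528), np.float64(-78.6)), (np.float64(0.0987), np.float64(-169.4))]
sep [[0.5153228735399176, 0.004528799553568663], [0.5433724769084636, 0.0596305282616085], [0.6116768585599965, 0.021695502426257812], [0.5836165160127575, -0.02859234918023501]] [0.5635 0.0143] [(np.float64(0.0618), np.float64(63.0)), (np.float64(0.0781), np.float64(-29.0)), (np.float64(0.0576), np.float64(-119.2)), (np.float64(0.0759), np.float64(154.1))]
[array([ 17, 105, 221], dtype=uint8), array([ 14, 172, 166], dtype=uint8), array([ 14, 160, 110], dtype=uint8), array([ 18, 126, 221], dtype=uint8)]
98012.0
((490.29949951171875, 239.72488403320312), (434.0914306640625, 807.1644287109375), 12.07700252532959)
```

>>> send_rows --plan '[[1,[0.02,0.008,0],[0,0,0]],[1,[0.05,0.008,0],[0,0,0]],[1,[0.085,0.008,0],[0,0,0]],[1,[0.12,0.008,0],[0,0,0]],[1,[0.15,0.008,0],[0,0,0]]]'

```text
clock: 7.38
tool_pos: [0.4966, 0.2785, 0.0943]
orientation: [[-0.003, -0.206, 0.979], [-0.001, 0.979, 0.206], [-1.0, -0.0, -0.003]]
wrist_force: [0.9, -0.6, -2.6]
opening: 0.62
```

>>> send_rows --plan '[[1,[0.02,0,0],[0,0,0]],[1,[0.04,0,0],[0,0,0]],[1,[0.055,0,0],[0,0,0]],[1,[0.065,0,0],[0,0,0]],[1,[0.072,0,0],[0,0,0]]]'

```text
clock: 7.8
tool_pos: [0.4969, 0.2786, 0.0233]
orientation: [[-0.003, -0.206, 0.978], [-0.001, 0.978, 0.206], [-1.0, -0.0, -0.003]]
wrist_force: [-0.9, -0.4, -2.0]
opening: 0.617
```

>>> send_rows --plan '[[1,[0,0,0],[0,0,0]],[1,[0,0,0],[0,0,0]],[1,[0,0,0],[0,0,0]],[1,[0,0,0],[0,0,0]],[1,[0,0,0],[0,0,0]]]'

```text
clock: 8.22
tool_pos: [0.4992, 0.2795, 0.0266]
orientation: [[0.002, -0.208, 0.978], [0.001, 0.978, 0.208], [-1.0, 0.0, 0.002]]
wrist_force: [-0.9, -0.0, -2.7]
opening: 0.617
```

>>> send_rows --plan '[[1,[0.005,0,0],[0,0,0]],[1,[0.009,0,0],[0,0,0]],[1,[0.012,0,0],[0,0,0]],[1,[0.013,0,0],[0,0,0]],[1,[0.013,0,0],[0,0,0]]]'

```text
clock: 8.63
tool_pos: [0.4976, 0.2789, 0.0117]
orientation: [[-0.001, -0.208, 0.978], [-0.001, 0.978, 0.208], [-1.0, -0.0, -0.001]]
wrist_force: [-0.6, -0.7, -1.5]
opening: 0.614
```

>>> send_rows --plan '[[1,[0.001,0,0],[0,0,0]],[1,[0.0015,0,0],[0,0,0]],[1,[0.002,0,0],[0,0,0]],[1,[0.002,0,0],[0,0,0]],[1,[0.002,0,0],[0,0,0]]]'

```text
clock: 9.05
tool_pos: [0.4983, 0.2791, 0.0105]
orientation: [[0.0, -0.208, 0.978], [0.0, 0.978, 0.208], [-1.0, 0.0, 0.0]]
wrist_force: [-0.5, 0.2, -1.8]
opening: 0.617
```

>>> send_rows --plan '[[1,[0.001,0,0],[0,0,0]],[1,[0.0015,0,0],[0,0,0]],[1,[0.002,0,0],[0,0,0]],[1,[0.002,0,0],[0,0,0]],[1,[0.002,0,0],[0,0,0]]]'

```text
clock: 9.47
tool_pos: [0.4983, 0.2791, 0.0089]
orientation: [[0.0, -0.208, 0.978], [-0.0, 0.978, 0.208], [-1.0, -0.0, 0.0]]
wrist_force: [-1.3, 0.1, 3.0]
opening: 0.621
```

Contact is felt (+3 N) at the expected height. Releasing and rising.

>>> send_rows --plan '[[0.3,[0,0,0],[0,0,0]],[0.2,[0,0,0],[0,0,0]],[0.15,[0,0,0],[0,0,0]],[0.15,[0,0,0],[0,0,0]],[0.15,[0,0,0],[0,0,0]]]'

```text
clock: 9.88
tool_pos: [0.4983, 0.2791, 0.0084]
orientation: [[0.0, -0.208, 0.978], [0.0, 0.978, 0.208], [-1.0, 0.0, 0.0]]
wrist_force: [0.2, 0.5, 0.1]
opening: 0.846
```

>>> send_rows --plan '[[0.15,[-0.01,0,0],[0,0,0]],[0.15,[-0.03,0,0],[0,0,0]],[0.15,[-0.06,0,0],[0,0,0]],[0.15,[-0.095,0,0],[0,0,0]],[0,[-0.13,0,0],[0,0,0]]]'

```text
clock: 10.3
tool_pos: [0.4976, 0.2789, 0.1399]
orientation: [[-0.001, -0.208, 0.978], [-0.0, 0.978, 0.208], [-1.0, -0.0, -0.001]]
wrist_force: [0.6, 0.7, -0.4]
opening: 0.892
```

>>> send_rows --plan '[[0,[-0.03,0,0],[0,0,0]],[0,[-0.06,0,0],[0,0,0]],[0,[-0.08,0,0],[0,0,0]],[0,[-0.08,0,0],[0,0,0]],[0,[-0.08,0,0],[0,0,0]]]'

```text
clock: 10.72
tool_pos: [0.4992, 0.2795, 0.2205]
orientation: [[0.004, -0.208, 0.978], [0.001, 0.978, 0.208], [-1.0, 0.001, 0.004]]
wrist_force: [0.4, -0.2, 0.3]
opening: 1.001
```

```bash
python3 - <<'E'
from h import *
from plant import env
import pickle
c=env.camera_params('wrist');im=env.get_image('wrist')
pickle.dump((c,im),open('w4.pkl','wb'))
print(env.observe()['tool_pos'],proj(c,[[.4975,.279,.032]]))
m,o=spools(c,im,.032,[proj(c,[[.4975,.279,.032]])[0]-[0,10]]);print(o)
cv2.imwrite('pics/w4.png',np.hstack([im[...,::-1][80:300,100:420],cv2.cvtColor(m,8)[80:300,100:420]]))
E
```

```text
[0.49797244 0.27897074 0.21837085] [[255.26269821 172.09592518]]
[(array([0.4975, 0.2797]), np.float64(0.0299))]
```

View pics/w4.png

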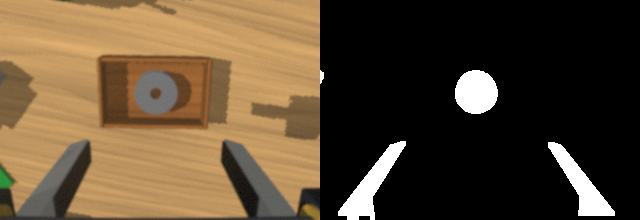

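The wide spool stands at (0.4975, 0.2797) in the tray (crop pixel 156,92), flat and centred with r 29.9 mm. Next I go over the plywood sheet on the grey block; in the overview it's at (410,300), the only plywood-coloured one, the others being pink (438,257) and green (316,315), (356,378).

>>> send_rows --plan '[[0,[0,-0.02,0],[0,0,0]],[0,[0,-0.055,0.002],[0,0,0]],[0,[0,-0.09,0.003],[0,0,0]],[0,[0,-0.125,0.004],[0,0,0]],[0,[0,-0.16,0.005],[0,0,0]]]'

```text
clock: 11.18
tool_pos: [0.5347, 0.1222, 0.2156]
orientation: [[-0.005, -0.208, 0.978], [-0.0, 0.978, 0.208], [-1.0, 0.001, -0.005]]
wrist_force: [0.3, -0.7, -0.3]
opening: 1.0
```

>>> send_rows --plan '[[0,[0,-0.035,0.001],[0.1,0,0]],[0,[0,-0.07,0.002],[0.2,0,0]],[0,[0,-0.1,0.003],[0.3,0,0]],[0,[0,-0.113,0.004],[0.4,0,0]],[0,[0,-0.113,0.004],[0.5,0,0]]]'

```text
clock: 11.6
tool_pos: [0.5628, 0.0106, 0.2155]
orientation: [[-0.005, 0.296, 0.955], [-0.0, 0.955, -0.296], [-1.0, -0.002, -0.005]]
wrist_force: [-0.8, 0.9, -0.6]
opening: 1.003
```

>>> send_rows --plan '[[0,[0,0,0],[0.1,0,0]],[0,[0,0,0],[0.2,0,0]],[0,[0,0,0],[0.2,0,0]],[0,[0,0,0],[0.2,0,0]],[0,[0,0,0],[0.2,0,0]]]'

```text
clock: 12.02
tool_pos: [0.5629, 0.0141, 0.217]
orientation: [[-0.003, 0.469, 0.883], [0.0, 0.883, -0.469], [-1.0, -0.001, -0.003]]
wrist_force: [0.0, 1.1, 0.3]
opening: 1.0
```

```bash
python3 - <<'E'
from h import *
from plant import env
import pickle
c=env.camera_params('wrist');im=env.get_image('wrist')
pickle.dump((c,im),open('w5.pkl','wb'))
s=env.observe();print(s['tool_pos'],s['orientation'].round(4).tolist(),proj(c,[[.5635,.0143,.051]]))
cv2.imwrite('pics/w5.png',cv2.resize(im[...,::-1][100:260,156:356],None,fx=4,fy=4,interpolation=cv2.INTER_CUBIC)[:600])
E
```

```text
[0.56312288 0.01413617 0.21739157] [[-0.002, 0.4697, 0.8828], [0.0003, 0.8828, -0.4697], [-1.0, -0.0007, -0.0019]] [[255.87564218 178.40327351]]
```

View pics/w5.png

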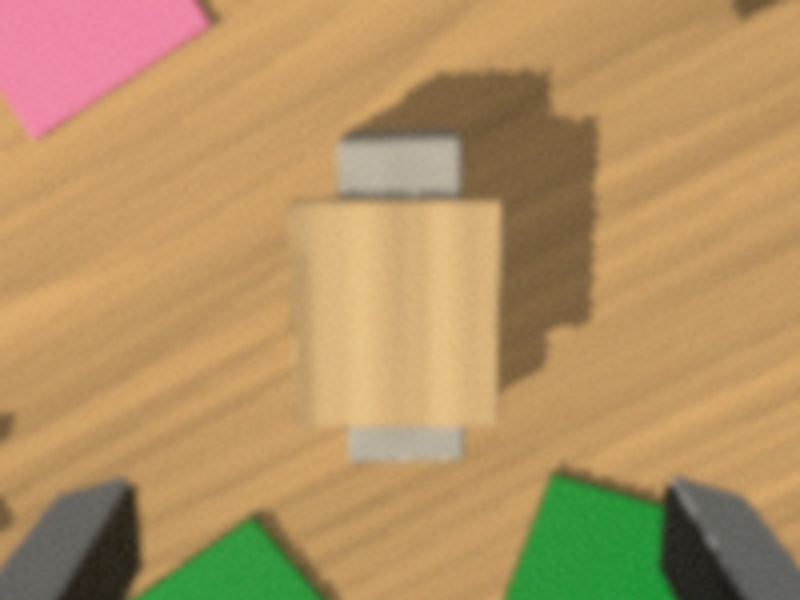

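```bash
python3 - <<'E'
from h import *
import pickle
np.set_printoptions(precision=4,suppress=True)
c,im=pickle.load(open('w5.pkl','rb'))
px=np.array([(291,202),(502,200),(498,425),(300,425)])/4+[156,100]-.4
P=plane(c,px,.051)[:,:2];d=np.roll(P,-1,0)-P
print(P,P.mean(0),[(np.hypot(*v).round(4),np.degrees(np.arctan2(v[1],v[0])).round(1)) for v in d])
b=np.array([(338,137),(461,133),(463,460),(349,460)])/4+[156,100]-.4
P=plane(c,b,.045)[:,:2];d=np.roll(P,-1,0)-P
print(P.mean(0),[(np.hypot(*v).round(4),np.degrees(np.arctan2(v[1],v[0])).round(1)) for v in d])
E
```

```text
[[ 0.5144  0.0007]
 [ 0.5453  0.0603]
 [ 0.6123  0.0254]
 [ 0.5811 -0.0336]] [0.5633 0.0132] [(np.float64(0.0671), np.float64(62.6)), (np.float64(0.0756), np.float64(-27.5)), (np.float64(0.0667), np.float64(-117.9)), (np.float64(0.075), np.float64(152.8))]
[0.5617 0.0159] [(np.float64(0.0392), np.float64(63.9)), (np.float64(0.111), np.float64(-26.7)), (np.float64(0.0395), np.float64(-117.9)), (np.float64(0.1098), np.float64(153.1))]
```

>>> send_rows --plan '[[0,[0.02,-0.001,0],[0,0,0]],[0,[0.05,-0.001,0],[0,0,0]],[0,[0.08,-0.001,0],[0,0,0]],[0,[0.11,-0.001,0],[0,0,0]],[0,[0.13,-0.001,0],[0,0,0]]]'

```text
clock: 12.48
tool_pos: [0.5613, 0.0135, 0.0853]
orientation: [[-0.004, 0.47, 0.883], [0.0, 0.883, -0.47], [-1.0, -0.001, -0.004]]
wrist_force: [0.3, -0.2, 0.2]
opening: 0.999
```

>>> send_rows --plan '[[0,[0.015,0,0],[0,0,0]],[0,[0.03,0,0],[0,0,0]],[0,[0.045,0,0],[0,0,0]],[0,[0.054,0,0],[0,0,0]],[0,[0.058,0,0],[0,0,0]]]'

```text
clock: 12.9
tool_pos: [0.5619, 0.0134, 0.0286]
orientation: [[-0.003, 0.47, 0.882], [0.0, 0.882, -0.47], [-1.0, -0.001, -0.003]]
wrist_force: [-0.8, -0.5, 0.3]
opening: 1.003
```

>>> send_rows --plan '[[0,[0,0,0],[0,0,0]],[0,[0,0,0],[0,0,0]],[0.1,[0,0,0],[0,0,0]],[0.15,[0,0,0],[0,0,0]],[0.2,[0,0,0],[0,0,0]]]'

```text
clock: 13.32
tool_pos: [0.5641, 0.0129, 0.0314]
orientation: [[0.002, 0.471, 0.882], [-0.0, 0.882, -0.471], [-1.0, 0.001, 0.002]]
wrist_force: [0.4, -0.3, -0.7]
opening: 0.827
```

>>> send_rows --plan '[[0.25,[0,0,0],[0,0,0]],[0.3,[0,0,0],[0,0,0]],[0.5,[0,0,0],[0,0,0]],[0.8,[0,0,0],[0,0,0]],[1,[0,0,0],[0,0,0]]]'

```text
clock: 13.73
tool_pos: [0.5636, 0.013, 0.0309]
orientation: [[0.001, 0.471, 0.882], [-0.0, 0.882, -0.471], [-1.0, 0.0, 0.001]]
wrist_force: [0.2, 0.1, 2.9]
opening: 0.718
```

>>> send_rows --plan '[[1,[0,0,0],[0,0,0]],[1,[0,0,0],[0,0,0]],[1,[-0.003,0,0],[0,0,0]],[1,[-0.008,0,0],[0,0,0]],[1,[-0.018,0,0],[0,0,0]]]'

```text
clock: 14.15
tool_pos: [0.5618, 0.0132, 0.0474]
orientation: [[-0.003, 0.471, 0.882], [0.0, 0.882, -0.471], [-1.0, -0.001, -0.003]]
wrist_force: [-0.9, -0.4, 0.0]
opening: 0.715
```

>>> send_rows --plan '[[1,[-0.015,0,0],[0,0,0]],[1,[-0.035,0,0],[0,0,0]],[1,[-0.06,0,0],[0,0,0]],[1,[-0.085,0,0],[0,0,0]],[1,[-0.1,0,0],[0,0,0]]]'

```text
clock: 14.57
tool_pos: [0.5648, 0.0129, 0.1522]
orientation: [[0.004, 0.471, 0.882], [-0.001, 0.882, -0.471], [-1.0, 0.002, 0.004]]
wrist_force: [0.4, -0.0, 0.3]
opening: 0.718
```

>>> send_rows --plan '[[1,[-0.02,0.013,-0.012],[0,0,0]],[1,[-0.04,0.036,-0.033],[0,0,0]],[1,[-0.05,0.061,-0.055],[0,0,0]],[1,[-0.06,0.086,-0.078],[0,0,0]],[1,[-0.06,0.111,-0.1],[0,0,0]]]'

```text
clock: 14.98
tool_pos: [0.5285, 0.1596, 0.2122]
orientation: [[0.006, 0.472, 0.882], [0.001, 0.882, -0.472], [-1.0, 0.004, 0.005]]
wrist_force: [0.6, 0.1, -0.5]
opening: 0.715
```

>>> send_rows --plan '[[1,[0,0.025,-0.022],[-0.1,0,0]],[1,[0,0.05,-0.044],[-0.2,0,0]],[1,[0,0.075,-0.068],[-0.3,0,0]],[1,[0,0.088,-0.08],[-0.4,0,0]],[1,[0,0.093,-0.084],[-0.5,0,0]]]'

```text
clock: 15.4
tool_pos: [0.4957, 0.2827, 0.2092]
orientation: [[0.0, -0.018, 1.0], [0.001, 1.0, 0.018], [-1.0, 0.001, 0.0]]
wrist_force: [0.8, 0.1, 0.5]
opening: 0.717
```

>>> send_rows --plan '[[1,[0,0,0],[-0.1,0,0]],[1,[0,0,0],[-0.187,0,0]],[1,[0,0,0],[-0.187,0,0]],[1,[0,0,0],[-0.187,0,0]],[1,[0,0,0],[-0.187,0,0]]]'

```text
clock: 15.82
tool_pos: [0.4972, 0.2796, 0.2088]
orientation: [[0.0, -0.193, 0.981], [0.0, 0.981, 0.193], [-1.0, 0.0, 0.0]]
wrist_force: [0.6, 0.3, -0.2]
opening: 0.719
```

```bash
python3 - <<'E'
from h import *
from plant import env
import pickle
c=env.camera_params('wrist');im=env.get_image('wrist')
pickle.dump((c,im),open('w6.pkl','wb'))
s=env.observe();print(s['tool_pos'],s['orientation'].round(4).tolist(),proj(c,[[.4975,.2797,.032]]))
cv2.imwrite('pics/w6.png',cv2.resize(im[...,::-1][100:300,136:376],None,fx=3,fy=3,interpolation=cv2.INTER_CUBIC)[:600])
E
```

```text
[0.49722134 0.2795149  0.20870054] [[0.0002, -0.1931, 0.9812], [0.0001, 0.9812, 0.1931], [-1.0, 0.0001, 0.0002]] [[255.45425221 175.95449317]]
```

View pics/w6.png

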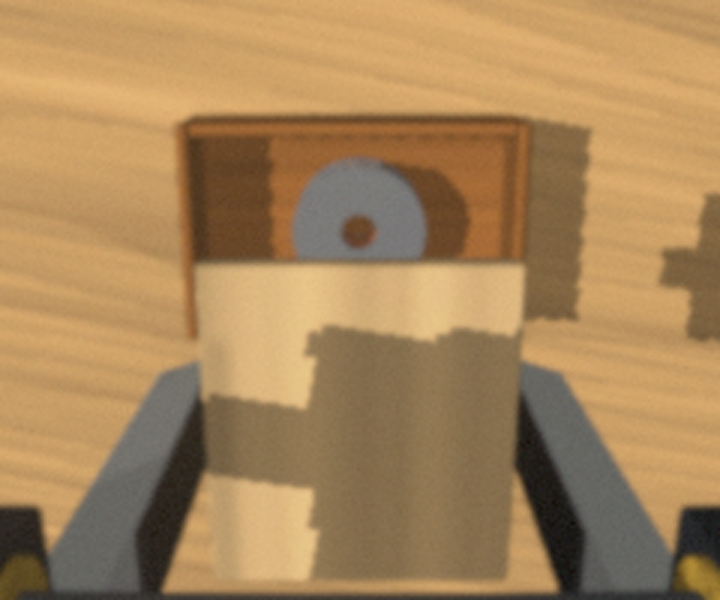

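```bash
python3 - <<'E'
from h import *
import pickle
np.set_printoptions(precision=4,suppress=True)
c,im=pickle.load(open('w6.pkl','rb'))
g=lambda p:np.array(p)/3+[136,100]-.33
P=plane(c,g([(197,263),(523,263),(512,580),(215,580)]),.2288)[:,:2];d=np.roll(P,-1,0)-P
print(P,P.mean(0),[(np.hypot(*v).round(4),np.degrees(np.arctan2(v[1],v[0])).round(1)) for v in d])
T=plane(c,g([(180,124),(530,122),(193,337)]),.042)[:,:2];d=T[1]-T[0];e=T[2]-T[0]
a=np.arctan2(d[1],d[0]);print(np.hypot(*d),np.degrees(a),np.degrees(np.arctan2(e[1],e[0])))
ux=np.array([np.cos(a),np.sin(a)]);uy=np.array([np.sin(a),-np.cos(a)])
print('tray centre',(T[0]+T[1])/2+uy*.049)
E
```

```text
[[0.4664 0.2402]
 [0.4535 0.3054]
 [0.5279 0.3221]
 [0.5413 0.2545]] [0.4973 0.2806] [(np.float64(0.0665), np.float64(101.2)), (np.float64(0.0763), np.float64(12.7)), (np.float64(0.0689), np.float64(-78.8)), (np.float64(0.0763), np.float64(-169.1))]
0.147739710911463 101.48372272801099 11.233417038131067
tray centre [0.4986 0.2783]
```

>>> send_rows --plan '[[1,[0.015,0,0.0005],[0,0,0]],[1,[0.04,0,0.0005],[0,0,0]],[1,[0.07,0,0.0005],[0,0,0]],[1,[0.1,0,0.0005],[0,0,0]],[1,[0.12,0,0.0005],[0,0,0]]]'

```text
clock: 16.28
tool_pos: [0.4962, 0.2789, 0.0857]
orientation: [[-0.003, -0.193, 0.981], [-0.001, 0.981, 0.193], [-1.0, -0.001, -0.003]]
wrist_force: [-1.3, -0.9, -0.9]
opening: 0.717
```

>>> send_rows --plan '[[1,[0.012,0,0],[0,0,0]],[1,[0.022,0,0],[0,0,0]],[1,[0.03,0,0],[0,0,0]],[1,[0.035,0,0],[0,0,0]],[1,[0.038,0,0],[0,0,0]]]'

```text
clock: 16.7
tool_pos: [0.4983, 0.28, 0.0508]
orientation: [[0.001, -0.195, 0.981], [0.0, 0.981, 0.195], [-1.0, 0.0, 0.001]]
wrist_force: [-0.1, 0.2, -0.1]
opening: 0.717
```

>>> send_rows --plan '[[1,[0,0,0],[0,0,0]],[1,[0,0,0],[0,0,0]],[1,[0,0,0],[0,0,0]],[1,[0,0,0],[0,0,0]],[1,[0,0,0],[0,0,0]]]'

```text
clock: 17.12
tool_pos: [0.4981, 0.28, 0.0511]
orientation: [[0.001, -0.195, 0.981], [0.0, 0.981, 0.195], [-1.0, 0.0, 0.001]]
wrist_force: [0.1, -0.7, -0.9]
opening: 0.722
```

>>> send_rows --plan '[[1,[0,0,0],[0,0,0]],[1,[0,0,0],[0,0,0]],[1,[0,0,0],[0,0,0]],[1,[0,0,0],[0,0,0]],[1,[0,0,0],[0,0,0]]]'

```text
clock: 17.53
tool_pos: [0.4976, 0.2798, 0.0504]
orientation: [[-0.0, -0.195, 0.981], [0.0, 0.981, 0.195], [-1.0, 0.0, -0.0]]
wrist_force: [0.3, 0.2, -0.7]
opening: 0.72
```

>>> send_rows --plan '[[1,[0.003,-0.0005,0],[0,0,0]],[1,[0.008,-0.0005,0],[0,0,0]],[1,[0.013,-0.0005,0],[0,0,0]],[1,[0.018,-0.0005,0],[0,0,0]],[1,[0.022,-0.0005,0],[0,0,0]]]'

```text
clock: 17.95
tool_pos: [0.4972, 0.2791, 0.0274]
orientation: [[-0.001, -0.195, 0.981], [-0.0, 0.981, 0.195], [-1.0, -0.0, -0.001]]
wrist_force: [-0.2, 0.3, -0.3]
opening: 0.72
```

>>> send_rows --plan '[[1,[0.003,0,0],[0,0,0]],[1,[0.005,0,0],[0,0,0]],[1,[0.007,0,0],[0,0,0]],[1,[0.008,0,0],[0,0,0]],[1,[0.0085,0,0],[0,0,0]]]'

```text
clock: 18.37
tool_pos: [0.4978, 0.2793, 0.0199]
orientation: [[-0.0, -0.195, 0.981], [0.0, 0.981, 0.195], [-1.0, 0.0, 0.0]]
wrist_force: [-0.6, 0.3, -0.4]
opening: 0.718
```

>>> send_rows --plan '[[1,[0,0,0],[0,0,0]],[1,[0.0005,0,0],[0,0,0]],[1,[0.001,0,0],[0,0,0]],[1,[0.0015,0,0],[0,0,0]],[1,[0.0015,0,0],[0,0,0]]]'

```text
clock: 18.78
tool_pos: [0.4977, 0.2793, 0.0184]
orientation: [[-0.0, -0.195, 0.981], [0.0, 0.981, 0.195], [-1.0, 0.0, -0.0]]
wrist_force: [0.7, 1.0, -0.2]
opening: 0.722
```

>>> send_rows --plan '[[1,[0.0005,0,0],[0,0,0]],[1,[0.001,0,0],[0,0,0]],[1,[0.0012,0,0],[0,0,0]],[1,[0.0012,0,0],[0,0,0]],[1,[0.0012,0,0],[0,0,0]]]'

```text
clock: 19.2
tool_pos: [0.4978, 0.2793, 0.0179]
orientation: [[0.0, -0.195, 0.981], [0.0, 0.981, 0.195], [-1.0, -0.0, 0.0]]
wrist_force: [-2.5, -1.1, 5.9]
opening: 0.719
```

Contact at the predicted height (0.0179). Releasing.

>>> send_rows --plan '[[0.25,[0,0,0],[0,0,0]],[0.2,[0,0,0],[0,0,0]],[0.12,[0,0,0],[0,0,0]],[0.12,[0,0,0],[0,0,0]],[0.12,[0,0,0],[0,0,0]]]'

```text
clock: 19.62
tool_pos: [0.4976, 0.2792, 0.017]
orientation: [[-0.0, -0.195, 0.981], [-0.0, 0.981, 0.195], [-1.0, -0.0, -0.0]]
wrist_force: [0.6, -0.2, 0.3]
opening: 0.878
```

>>> send_rows --plan '[[0.12,[-0.005,0,0],[0,0,0]],[0.12,[-0.015,0,0],[0,0,0]],[0.12,[-0.035,0,0],[0,0,0]],[0.12,[-0.06,0,0],[0,0,0]],[0.12,[-0.09,0,0],[0,0,0]]]'

```text
clock: 20.03
tool_pos: [0.4966, 0.2788, 0.1076]
orientation: [[-0.003, -0.195, 0.981], [-0.001, 0.981, 0.195], [-1.0, -0.0, -0.003]]
wrist_force: [0.6, 0.4, -1.1]
opening: 0.88
```

>>> send_rows --plan '[[0,[-0.03,0,0],[0,0,0]],[0,[-0.065,0,0],[0,0,0]],[0,[-0.1,0,0],[0,0,0]],[0,[-0.115,0,0],[0,0,0]],[0,[-0.12,0,0],[0,0,0]]]'

```text
clock: 20.45
tool_pos: [0.5003, 0.2803, 0.2333]
orientation: [[0.009, -0.195, 0.981], [0.003, 0.981, 0.195], [-1.0, 0.002, 0.01]]
wrist_force: [-0.3, 0.6, 0.1]
opening: 0.998
```

```bash
python3 - <<'E'
from h import *
from plant import env
import pickle
c=env.camera_params('wrist');im=env.get_image('wrist')
pickle.dump((c,im),open('w7.pkl','wb'))
s=env.observe();print(s['tool_pos'],s['orientation'].round(4).tolist(),proj(c,[[.4975,.2797,.032]]))
cv2.imwrite('pics/w7.png',cv2.resize(im[...,::-1][100:260,156:356],None,fx=4,fy=4,interpolation=cv2.INTER_CUBIC)[:600])
E
```

```text
[0.49960808 0.28006918 0.23171196] [[0.007, -0.195, 0.9808], [0.0027, 0.9808, 0.195], [-1.0, 0.0013, 0.0074]] [[255.17099779 168.62368704]]
```

View pics/w7.png

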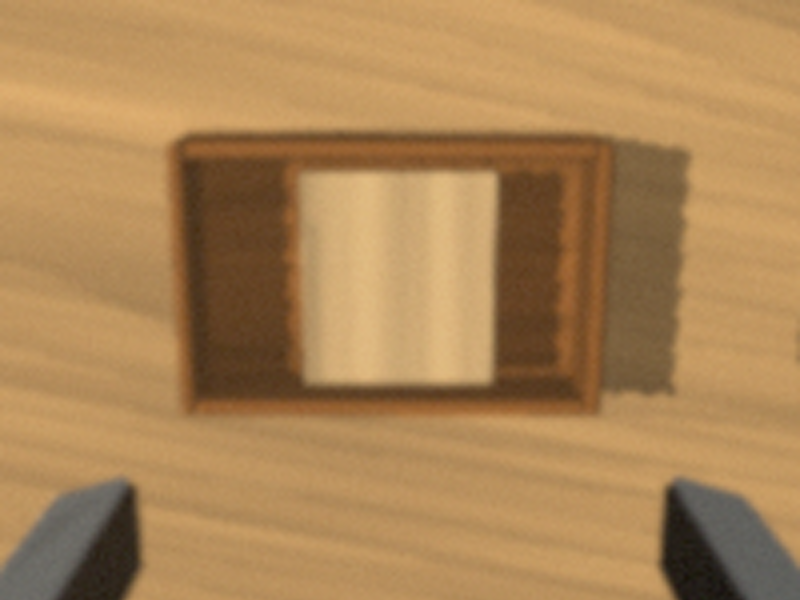

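>>> send_rows --plan '[[0,[0,-0.02,-0.002],[0,0,0]],[0,[0,-0.055,-0.006],[0,0,0]],[0,[0,-0.09,-0.01],[0,0,0]],[0,[0,-0.125,-0.013],[0,0,0]],[0,[0,-0.16,-0.017],[0,0,0]]]'

```text
clock: 20.92
tool_pos: [0.5108, 0.1177, 0.2252]
orientation: [[-0.004, -0.196, 0.981], [-0.0, 0.981, 0.196], [-1.0, 0.0, -0.004]]
wrist_force: [1.0, 0.6, -0.6]
opening: 1.0
```

>>> send_rows --plan '[[0,[0,-0.035,-0.004],[0,0,0]],[0,[0,-0.07,-0.008],[0,0,0]],[0,[0,-0.105,-0.011],[0,0,0]],[0,[0,-0.14,-0.015],[0,0,0]],[0,[0,-0.175,-0.019],[0,0,0]]]'

```text
clock: 21.33
tool_pos: [0.5262, -0.0576, 0.2252]
orientation: [[-0.004, -0.195, 0.981], [0.001, 0.981, 0.195], [-1.0, 0.002, -0.003]]
wrist_force: [0.8, -0.4, -0.6]
opening: 1.001
```

>>> send_rows --plan '[[0,[0,-0.035,-0.004],[0.1,0,0]],[0,[0,-0.07,-0.008],[0.2,0,0]],[0,[0,-0.105,-0.011],[0.3,0,0]],[0,[0,-0.14,-0.015],[0.4,0,0]],[0,[0,-0.166,-0.018],[0.5,0,0]]]'

```text
clock: 21.75
tool_pos: [0.5411, -0.2248, 0.2249]
orientation: [[-0.003, 0.305, 0.952], [0.001, 0.952, -0.305], [-1.0, 0.0, -0.004]]
wrist_force: [1.5, 0.8, 0.7]
opening: 0.996
```

>>> send_rows --plan '[[0.2,[0,0,0],[0.11,0,0]],[0.2,[0,0,0],[0.22,0,0]],[0.2,[0,0,0],[0.324,0,0]],[0.2,[0,0,0],[0.324,0,0]],[0.2,[0,0,0],[0.324,0,0]]]'

```text
clock: 22.17
tool_pos: [0.5415, -0.2222, 0.2255]
orientation: [[-0.003, 0.585, 0.811], [0.002, 0.811, -0.585], [-1.0, -0.0, -0.003]]
wrist_force: [0.2, -0.1, -0.0]
opening: 0.802
```

```bash
python3 - <<'E'
from h import *
from plant import env
import pickle
np.set_printoptions(precision=4,suppress=True)
c,im=pickle.load(open('w7.pkl','rb'))
px=np.array([(300,171),(498,171),(495,385),(304,385)])/4+[156,100]-.4
P=plane(c,px,.038)[:,:2];d=np.roll(P,-1,0)-P
print('sheet',P.mean(0),[(np.hypot(*v).round(4),np.degrees(np.arctan2(v[1],v[0])).round(1)) for v in d])
c=env.camera_params('wrist');im=env.get_image('wrist')
s=env.observe();print(s['tool_pos'],s['orientation'].tolist())
g=proj(c,[[.5445,-.222,.041],[.5445,-.222,.085]]);print(g)
m,o=spools(c,im,.041,[g[0]]);print(o)
cv2.imwrite('pics/w8.png',cv2.resize(im[...,::-1][100:260,156:356],None,fx=4,fy=4,interpolation=cv2.INTER_CUBIC)[:600])
E
```

```text
sheet [0.4979 0.2801] [(np.float64(0.0677), np.float64(101.3)), (np.float64(0.0768), np.float64(11.9)), (np.float64(0.0691), np.float64(-78.7)), (np.float64(0.0768), np.float64(-169.1))]
[ 0.5417 -0.2221  0.2259] [[-0.0021951821951649497, 0.5852569816818539, 0.8108448967390595], [0.0012820376949489072, 0.8108478311404586, -0.5852556288615797], [-0.9999967687720189, -0.0002452090137205548, -0.002530280233655787]]
[[256.8529 176.7767]
 [256.9627 184.8781]]
[(array([ 0.5419, -0.2216]), np.float64(0.0208))]
```

View pics/w8.png

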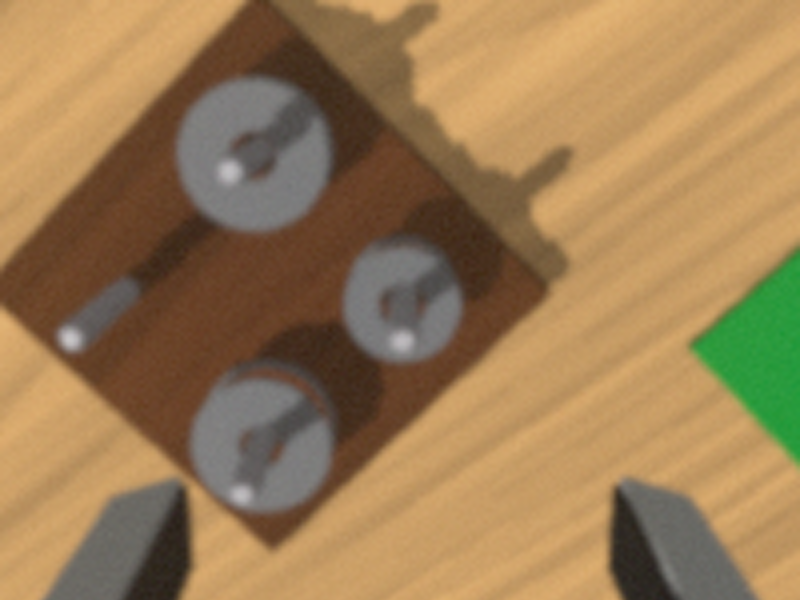

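The sheet lies at (0.4979, 0.2801), 0.5 mm from the wide spool's axis. The narrow spool (402,300) is centred between the fingers, with neighbours at (255,155) and (262,440) clear of the jaw line. Descending.

>>> send_rows --plan '[[0.2,[0.02,0.001,0.001],[0,0,0]],[0.2,[0.05,0.001,0.001],[0,0,0]],[0.2,[0.08,0.001,0.001],[0,0,0]],[0.2,[0.11,0.001,0.001],[0,0,0]],[0.2,[0.13,0.001,0.001],[0,0,0]]]'

```text
clock: 22.63
tool_pos: [0.5419, -0.221, 0.0937]
orientation: [[-0.004, 0.585, 0.811], [0.002, 0.811, -0.585], [-1.0, -0.0, -0.005]]
wrist_force: [-0.7, -0.3, -0.5]
opening: 0.799
```

>>> send_rows --plan '[[0.2,[0.015,0,0],[0,0,0]],[0.2,[0.03,0,0],[0,0,0]],[0.2,[0.045,0,0],[0,0,0]],[0.2,[0.058,0,0],[0,0,0]],[0.2,[0.068,0,0],[0,0,0]]]'

```text
clock: 23.05
tool_pos: [0.5431, -0.2217, 0.0276]
orientation: [[-0.002, 0.586, 0.81], [0.001, 0.81, -0.586], [-1.0, -0.0, -0.002]]
wrist_force: [0.4, -0.2, -0.2]
opening: 0.803
```

>>> send_rows --plan '[[0.2,[0,0,0],[0,0,0]],[0.2,[0,0,0],[0,0,0]],[0.2,[0.002,0,0],[0,0,0]],[0.2,[0.004,0,0],[0,0,0]],[0.2,[0.006,0,0],[0,0,0]]]'

```text
clock: 23.47
tool_pos: [0.5446, -0.2229, 0.0242]
orientation: [[0.002, 0.587, 0.809], [-0.001, 0.809, -0.587], [-1.0, 0.0, 0.002]]
wrist_force: [-0.3, 0.3, 0.0]
opening: 0.801
```

>>> send_rows --plan '[[0.2,[0,0,0],[0,0,0]],[0.2,[0,0,0],[0,0,0]],[0.3,[0,0,0],[0,0,0]],[0.4,[0,0,0],[0,0,0]],[0.45,[0,0,0],[0,0,0]]]'

```text
clock: 23.88
tool_pos: [0.5439, -0.2225, 0.0234]
orientation: [[0.0, 0.587, 0.809], [-0.0, 0.809, -0.587], [-1.0, -0.0, 0.0]]
wrist_force: [-0.6, 0.7, 0.1]
opening: 0.625
```

Down 4.5 mm more, then close and lift.

>>> send_rows --plan '[[0.45,[0.002,0,0],[0,0,0]],[0.45,[0.004,0,0],[0,0,0]],[0.45,[0.0045,0,0],[0,0,0]],[0.45,[0.0045,0,0],[0,0,0]],[0.5,[0.0045,0,0],[0,0,0]]]'

```text
clock: 24.3
tool_pos: [0.5437, -0.2223, 0.0186]
orientation: [[-0.0, 0.587, 0.809], [0.0, 0.809, -0.587], [-1.0, -0.0, -0.0]]
wrist_force: [0.5, 0.4, -0.0]
opening: 0.516
```

>>> send_rows --plan '[[0.55,[0,0,0],[0,0,0]],[0.6,[0,0,0],[0,0,0]],[0.8,[0,0,0],[0,0,0]],[1,[0,0,0],[0,0,0]],[1,[0,0,0],[0,0,0]]]'

```text
clock: 24.72
tool_pos: [0.5439, -0.2225, 0.0188]
orientation: [[0.0, 0.587, 0.809], [-0.0, 0.809, -0.587], [-1.0, -0.0, 0.0]]
wrist_force: [0.4, -1.2, -0.9]
opening: 0.415
```

>>> send_rows --plan '[[1,[0,0,0],[0,0,0]],[1,[0,0,0],[0,0,0]],[1,[0,0,0],[0,0,0]],[1,[-0.005,0,0],[0,0,0]],[1,[-0.015,0,0],[0,0,0]]]'

```text
clock: 25.13
tool_pos: [0.5424, -0.2215, 0.0327]
orientation: [[-0.003, 0.587, 0.809], [0.002, 0.809, -0.587], [-1.0, -0.0, -0.004]]
wrist_force: [0.2, -0.1, -1.8]
opening: 0.414
```

>>> send_rows --plan '[[1,[-0.015,0,0],[0,0,0]],[1,[-0.03,0,0],[0,0,0]],[1,[-0.045,0,0],[0,0,0]],[1,[-0.06,0,0],[0,0,0]],[1,[-0.08,0,0],[0,0,0]]]'

```text
clock: 25.55
tool_pos: [0.5432, -0.2219, 0.1144]
orientation: [[-0.001, 0.587, 0.809], [0.001, 0.809, -0.587], [-1.0, -0.0, -0.001]]
wrist_force: [0.4, -0.1, -0.8]
opening: 0.415
```

>>> send_rows --plan '[[1,[-0.025,0,0],[0,0,0]],[1,[-0.05,0,0],[0,0,0]],[1,[-0.08,0,0],[0,0,0]],[1,[-0.1,0,0],[0,0,0]],[1,[-0.11,0,0],[0,0,0]]]'

```text
clock: 25.97
tool_pos: [0.5456, -0.2233, 0.2287]
orientation: [[0.006, 0.587, 0.809], [-0.004, 0.809, -0.587], [-1.0, 0.001, 0.007]]
wrist_force: [0.7, -0.0, -0.9]
opening: 0.416
```

>>> send_rows --plan '[[1,[0,0.013,-0.011],[0,0,0]],[1,[0,0.038,-0.033],[0,0,0]],[1,[0,0.065,-0.057],[0,0,0]],[1,[0,0.093,-0.081],[0,0,0]],[1,[0,0.12,-0.105],[0,0,0]]]'

```text
clock: 26.38
tool_pos: [0.5273, -0.0608, 0.2217]
orientation: [[-0.004, 0.588, 0.809], [0.002, 0.809, -0.588], [-1.0, -0.001, -0.004]]
wrist_force: [0.2, -0.3, -1.4]
opening: 0.417
```

>>> send_rows --plan '[[1,[0,0.028,-0.024],[0,0,0]],[1,[0,0.056,-0.049],[0,0,0]],[1,[0,0.084,-0.073],[0,0,0]],[1,[0,0.112,-0.098],[0,0,0]],[1,[0,0.14,-0.122],[0,0,0]]]'

```text
clock: 26.8
tool_pos: [0.5102, 0.124, 0.2219]
orientation: [[-0.004, 0.587, 0.81], [0.0, 0.81, -0.587], [-1.0, -0.002, -0.003]]
wrist_force: [1.2, -0.9, -1.6]
opening: 0.417
```

>>> send_rows --plan '[[1,[0,0.028,-0.024],[0,0,0]],[1,[0,0.056,-0.049],[0,0,0]],[1,[0,0.084,-0.073],[0,0,0]],[1,[0,0.106,-0.093],[0,0,0]],[1,[0,0.119,-0.104],[0,0,0]]]'

```text
clock: 27.22
tool_pos: [0.4953, 0.2824, 0.2217]
orientation: [[-0.004, 0.585, 0.811], [0.0, 0.811, -0.585], [-1.0, -0.002, -0.004]]
wrist_force: [0.2, 0.6, -0.8]
opening: 0.418
```

>>> send_rows --plan '[[1,[0,0,0],[0,0,0]],[1,[0,0,0],[0,0,0]],[1,[0,0,0],[0,0,0]],[1,[0,0,0],[0,0,0]],[1,[0,0,0],[0,0,0]]]'

```text
clock: 27.63
tool_pos: [0.4986, 0.2775, 0.2235]
orientation: [[-0.001, 0.589, 0.808], [-0.0, 0.808, -0.589], [-1.0, -0.001, -0.0]]
wrist_force: [-0.1, -0.1, -1.1]
opening: 0.416
```

```bash
python3 - <<'E'
from h import *
from plant import env
c=env.camera_params('wrist');im=env.get_image('wrist')
s=env.observe();t=s['tool_pos'];print(t,s['orientation'].tolist())
zt=t[2]-.0037+.026
g=proj(c,[[t[0],t[1],zt]]);print(g)
# held spool: its top disc touches the fingers in the mask, so fit on its camera-facing half
cv2.imwrite('pics/w9.png',cv2.resize(im[...,::-1][110:310,136:376],None,fx=3,fy=3,interpolation=cv2.INTER_CUBIC)[:600])
E
```

```text
[0.49870564 0.27761918 0.223643  ] [[-0.00029701959921911826, 0.5888451420609033, 0.808245823033211], [-0.00024866224026987433, 0.8082457902064283, -0.5888452095251151], [-0.9999999249732211, -0.00037587878517950833, -9.364128848080062e-05]]
[[255.12115854 245.75867971]]
```

View pics/w9.png

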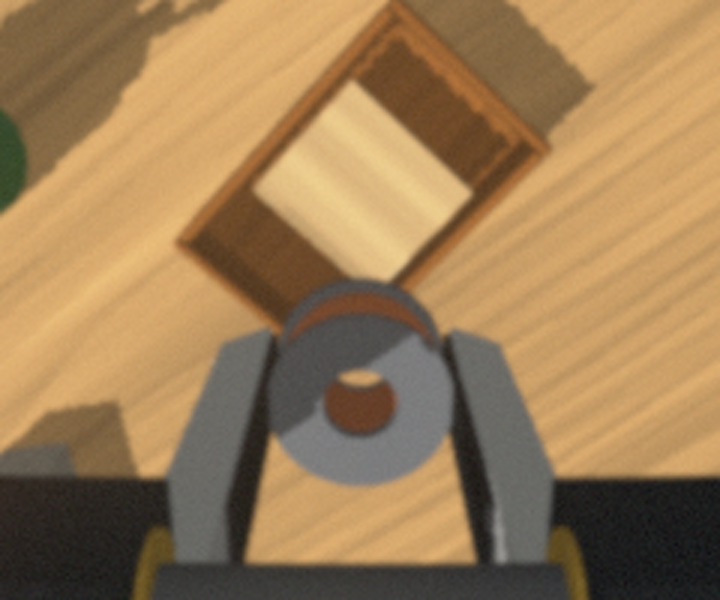

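>>> send_rows --plan '[[1,[0.015,0.0015,0],[0,0,0]],[1,[0.04,0.0015,0],[0,0,0]],[1,[0.07,0.0015,0],[0,0,0]],[1,[0.1,0.0015,0],[0,0,0]],[1,[0.12,0.0015,0],[0,0,0]]]'

```text
clock: 28.1
tool_pos: [0.4982, 0.2785, 0.101]
orientation: [[-0.003, 0.589, 0.808], [-0.001, 0.808, -0.589], [-1.0, -0.003, -0.002]]
wrist_force: [0.3, -0.5, -0.4]
opening: 0.414
```

>>> send_rows --plan '[[1,[0.012,0,0],[0,0,0]],[1,[0.022,0,0],[0,0,0]],[1,[0.03,0,0],[0,0,0]],[1,[0.036,0,0],[0,0,0]],[1,[0.04,0,0],[0,0,0]]]'

```text
clock: 28.52
tool_pos: [0.5002, 0.2801, 0.0641]
orientation: [[0.001, 0.588, 0.809], [0.0, 0.809, -0.588], [-1.0, 0.001, 0.001]]
wrist_force: [0.5, 0.8, -0.8]
opening: 0.417
```

>>> send_rows --plan '[[1,[0,0,0],[0,0,0]],[1,[0,0,0],[0,0,0]],[1,[0,0,0],[0,0,0]],[1,[0,0,0],[0,0,0]],[1,[0,0,0],[0,0,0]]]'

```text
clock: 28.93
tool_pos: [0.4999, 0.2802, 0.0645]
orientation: [[0.001, 0.587, 0.809], [0.0, 0.809, -0.587], [-1.0, 0.001, 0.001]]
wrist_force: [0.4, -0.7, -1.2]
opening: 0.417
```

>>> send_rows --plan '[[1,[0,0,0],[0,0,0]],[1,[0,0,0],[0,0,0]],[1,[0,0,0],[0,0,0]],[1,[0,0,0],[0,0,0]],[1,[0,0,0],[0,0,0]]]'

```text
clock: 29.35
tool_pos: [0.4994, 0.2799, 0.0637]
orientation: [[-0.0, 0.587, 0.809], [-0.0, 0.809, -0.587], [-1.0, -0.0, -0.0]]
wrist_force: [-0.7, -0.1, -1.9]
opening: 0.416
```

>>> send_rows --plan '[[1,[0.004,0,0],[0,0,0]],[1,[0.009,0,0],[0,0,0]],[1,[0.013,0,0],[0,0,0]],[1,[0.016,0,0],[0,0,0]],[1,[0.018,0,0],[0,0,0]]]'

```text
clock: 29.77
tool_pos: [0.4989, 0.2797, 0.0448]
orientation: [[-0.001, 0.587, 0.809], [-0.001, 0.809, -0.587], [-1.0, -0.001, -0.001]]
wrist_force: [0.1, -0.7, -1.5]
opening: 0.415
```

>>> send_rows --plan '[[1,[0,0,0],[0,0,0]],[1,[0,0,0],[0,0,0]],[1,[0.0005,0,0],[0,0,0]],[1,[0.001,0,0],[0,0,0]],[1,[0.0015,0,0],[0,0,0]]]'

```text
clock: 30.18
tool_pos: [0.4997, 0.28, 0.0445]
orientation: [[0.0, 0.587, 0.809], [0.0, 0.809, -0.587], [-1.0, 0.0, 0.0]]
wrist_force: [0.3, 0.1, -1.8]
opening: 0.414
```

>>> send_rows --plan '[[1,[0.0005,0,0],[0,0,0]],[1,[0.001,0,0],[0,0,0]],[1,[0.0015,0,0],[0,0,0]],[1,[0.0015,0,0],[0,0,0]],[1,[0.0015,0,0],[0,0,0]]]'

```text
clock: 30.6
tool_pos: [0.4994, 0.28, 0.0427]
orientation: [[-0.0, 0.587, 0.809], [-0.0, 0.809, -0.587], [-1.0, -0.0, -0.0]]
wrist_force: [-0.3, -0.1, -1.5]
opening: 0.413
```

>>> send_rows --plan '[[1,[0.0005,0,0],[0,0,0]],[1,[0.001,0,0],[0,0,0]],[1,[0.001,0,0],[0,0,0]],[1,[0.001,0,0],[0,0,0]],[1,[0.001,0,0],[0,0,0]]]'

```text
clock: 31.02
tool_pos: [0.4995, 0.28, 0.0418]
orientation: [[0.0, 0.587, 0.809], [0.0, 0.809, -0.587], [-1.0, 0.0, 0.0]]
wrist_force: [0.0, -0.6, -1.2]
opening: 0.416
```

>>> send_rows --plan '[[1,[0.0005,0,0],[0,0,0]],[1,[0.001,0,0],[0,0,0]],[1,[0.001,0,0],[0,0,0]],[1,[0.001,0,0],[0,0,0]],[1,[0.001,0,0],[0,0,0]]]'

```text
clock: 31.43
tool_pos: [0.4995, 0.28, 0.0417]
orientation: [[0.0, 0.587, 0.809], [-0.0, 0.809, -0.587], [-1.0, -0.0, 0.0]]
wrist_force: [-2.3, -1.7, 5.6]
opening: 0.415
```

Contact at exactly 0.0417. Opening to 56 mm and rising.

>>> send_rows --plan '[[0.55,[0,0,0],[0,0,0]],[0.5,[0,0,0],[0,0,0]],[0.4,[0,0,0],[0,0,0]],[0.4,[0,0,0],[0,0,0]],[0.4,[0,0,0],[0,0,0]]]'

```text
clock: 31.85
tool_pos: [0.4994, 0.2799, 0.0405]
orientation: [[-0.0, 0.587, 0.809], [-0.0, 0.809, -0.587], [-1.0, -0.0, -0.0]]
wrist_force: [-0.2, 0.4, 0.6]
opening: 0.598
```

>>> send_rows --plan '[[0.4,[-0.004,0,0],[0,0,0]],[0.4,[-0.012,0,0],[0,0,0]],[0.4,[-0.025,0,0],[0,0,0]],[0.4,[-0.045,0,0],[0,0,0]],[0.4,[-0.07,0,0],[0,0,0]]]'

```text
clock: 32.27
tool_pos: [0.4985, 0.2796, 0.1113]
orientation: [[-0.002, 0.587, 0.809], [-0.001, 0.809, -0.587], [-1.0, -0.002, -0.001]]
wrist_force: [0.3, 0.7, 0.8]
opening: 0.601
```

>>> send_rows --plan '[[0.4,[-0.03,0,0],[0,0,0]],[0.4,[-0.065,0,0],[0,0,0]],[0.2,[-0.09,0,0],[0,0,0]],[0,[-0.1,0,0],[0,0,0]],[0,[-0.1,0,0],[0,0,0]]]'

```text
clock: 32.68
tool_pos: [0.5018, 0.2809, 0.2155]
orientation: [[0.008, 0.587, 0.809], [0.003, 0.809, -0.587], [-1.0, 0.007, 0.005]]
wrist_force: [-0.4, -0.2, -0.4]
opening: 0.775
```

```bash
python3 - <<'E'
from h import *
from plant import env
c=env.camera_params('wrist');im=env.get_image('wrist');si=env.get_image('side');cs=env.camera_params('side')
s=env.observe();print(s['clock'],s['tool_pos'])
g=proj(c,[[.498,.28,.064]])[0];print(g)
m,o=spools(c,im,.064,[g-[0,8]]);print(o)
u=np.round(proj(cs,[[.498,.28,.03]])[0]).astype(int);v=np.round(proj(cs,[[.515,-.263,.04]])[0]).astype(int);print(u,v)
a=cv2.resize(im[...,::-1][110:250,186:326],(400,400),interpolation=2)
cr=lambda p:cv2.resize(si[...,::-1][p[1]-50:p[1]+50,p[0]-50:p[0]+50],(200,200),interpolation=2)
cv2.imwrite('pics/w10.png',np.hstack([a,np.vstack([cr(u),cr(v)])]))
E
```

```text
32.7833 [0.49901069 0.27977161 0.21030454]
[252.13046259 177.91339021]
[(array([0.4977, 0.2818]), np.float64(0.0202))]
[199 167] [310 284]
```

View pics/w10.png

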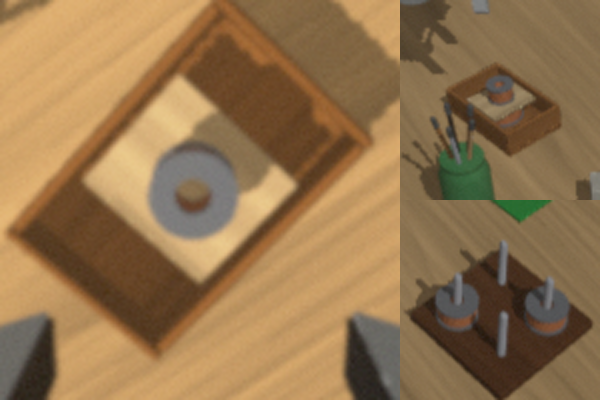

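The narrow spool (crop 193,193) stands at (0.4977, 0.2818), about 1.7 mm from the sheet centre. Both middle spools are on their spindles, and the stack looks level from the side. I'll settle the arm once, then hand in.

>>> send_rows --plan '[[0,[0,0,0],[0,0,0]],[0,[0,0,0],[0,0,0]],[0,[0,0,0],[0,0,0]],[0,[0,0,0],[0,0,0]],[0,[0,0,0],[0,0,0]]]'

```text
clock: 33.2
tool_pos: [0.4991, 0.2798, 0.2098]
orientation: [[-0.002, 0.587, 0.809], [-0.001, 0.809, -0.587], [-1.0, -0.001, -0.001]]
wrist_force: [-0.3, -0.2, -0.4]
opening: 0.999
```

```bash
python3 -c "
from plant import env
print(env.observe()['wrist_force']); print(env.sign_off())"
```

```text
[-0.26299376 -0.19631741 -0.36065234]
the job is handed in; nothing more can be done
None
```

I packed the wide spool, the plywood separator and the narrow spool into the tray in that order, and handed the job in at about 33 s. Each was lowered until the wrist force showed contact before I released it.

| Check | Result | Limit |
|---|---|---|
| Wide spool to tray centre | 1–2 mm | 25 mm |
| Separator to wide spool axis | about 0.5 mm | 15 mm |
| Narrow spool to separator centre | about 1.7 mm | 15 mm |

- **Stack and rack:** in the last pictures the stack looks level, and both middle spools are still on their spindles.
- **Arm:** it is clear above the stack with the gripper open and almost no wrist force (under 0.5 N).
- **Bottle and jar:** I stayed well clear of both. The last crop shows the jar standing; I did not measure its position or the bottle's again at the end.
- **Disagreements:** no check failed. The arm wandered 2–3 mm after fast moves, so I let it settle before each set-down. My early tray position estimates from the two fixed cameras differed by about 2 cm, so I used the wrist camera instead.

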